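# Level the drip plate, then hold the ultrasonic cleaner's lid open

## Robot

A 6-joint arm with a two-finger parallel gripper is mounted at the origin on the work surface. World frame = base frame: x ahead of the robot, y to its left, z up, the work surface at z = 0. Lengths are in mm, angles in rad, forces in N, time in s.
With the tool pointing down it reaches from about 300 to 775 mm from the base axis. Payload 14.6 kg.
Tool frame: the origin (TCP) lies at the very end of the fingers, on their centre line; the grasp point (between the pads) lies 19 mm behind it; z points along the fingers, y is the direction in which the jaws open and shut (so a half turn about z gives the same grasp; the last joint's range is limited). The gripper opens to 94 mm and grips with 3 to 60 N. Pads are 16 mm wide; open, the fingers measure 119 mm over their backs; the gripper's body (75 mm by 177 mm) begins 78 mm behind the grasp point.
Start: joints at [-1.216, 0.3, 1.521, -0, 1.321, -0.067], TCP at [225.164, -501.787, 205.446] pointing down, gripper open.
Joint ranges: [-3.03, 3.03], [-0.79, 2.21], [0.23, 2.52], [-1.04, 4.18], [0, 3.07], [-2.55, 2.55]. Speed limits (rad/s): [2.22, 2.22, 2.57, 3.14, 3.14, 3.14].

## Interface

Orientations are given as [roll, pitch, yaw] about the fixed x, y, z axes, in that order (R = Rz(yaw) Ry(pitch) Rx(roll)).
In Python, from cell import manip gives the robot as it stands.
- The arm moves only by the shell command python3 -m inch 'ROWS' [FORCE]. ROWS is a JSON object of lists of equal length, an entry for each row: "grip": the opening, from -1 (shut) to 1 (fully open), so that 0 is half open; "travel": the shift along the world's x, y, z in cm, a list of three; "turn": the turn, a rotation vector about the world's x, y, z in degrees, a list of three. A call has 1 to 10 rows; each row is the pose to reach, as a shift and turn from the pose measured when the call began; what a row does not reach only later rows make up. A row lasts 1/8 s, in which the tool goes at most 62.5 mm and 10.7 degrees, less where a joint would pass 70% of its speed; a pose out of reach is approached as far as the arm can. A call with a gripper value outside its range is refused whole. The fingers move at their own pace and stop on an object; FORCE is the grip in N (left out, the last holds). Time passes only in rows, so rows that repeat a pose let the fingers close. It gives the time, the measured TCP pose, the force and the opening at its end, in the units of the state.
- manip.read_state(): the state, without advancing time (a new reading comes with each control period).
- manip.camera(name): name is "scene" or "top" or "wrist"; returns (picture, depth): 384x512x3 uint8, red, green, blue; 384x512 float32, mm along the optical axis (not along the pixel's ray), 0 where there is no reading.
- manip.calibration(name): a dict with "fx", "fy", "cx", "cy" (pixels), "world_from_camera" (4x4, takes a point from camera to world coordinates). Camera axes: x right, y up, looking along -z (the intrinsics and any distortion apply to the point x, -y, -z); pixel columns grow to the right and rows downward; lengths in mm; the calibration is good to about 2 mm. The wrist camera is an equidistant fisheye: a pixel r from the principal point sees the ray r / f radians off the axis. A picture is of the moment at which its call begins: read the wrist's pose just before it. calibration takes no time and is no camera call; for the wrist camera it gives the pose at the moment of the call.
- manip.sign_off(): hands the job in, once; it reports no verdict.
Trained networks look in the newest picture that a camera, given by its name, has taken for a name from the list of things; names that differ only in an ending like _2 or _b are one class to them, and where a whole thing is asked for, a point or a joint stands for the part that bears it (a point fixed in the world has none). Each returns a list of dicts, best first, with "p" (0 to 1); they miss things now and then, are a little off and sometimes report something else, mostly with a low value. They report only what shows in the picture. A call takes as long as a camera call. They do not tell look-alikes from the thing itself.
- manip.look_for(camera, label): "bbox" ([left, top, right, bottom] in pixels, round what is visible of it).
The state is a dict: "clock": time; "joints": joint angles; "qd": joint speeds; "effort": joint torques, N m; "eef_pos": TCP position; "eef_rot": TCP orientation; "wrist_force": force on the tool from outside, world axes, zero at the start; "moment": the same for the moment, N m; "finger_gap": finger opening in mm.
Only numpy, scipy, OpenCV 4.12 (cv2) and the standard library are available. Lean on these libraries where they do the work, as an engineer would, in place of code of your own. Each camera call takes 0.05 s, during which the arm holds its last target.

## Task

The parts basket is about to be lifted out of the small ultrasonic cleaner and set down to drip. First press the tilted perforated plate down until it lies level in its drip tray; then lift the cleaner's hinged lid and hold it open at about 60 degrees with the gripper's fingers. The lid falls shut by itself, so finish while still holding it steady at that angle, with the plate level and the other things on the bench left where they are.

Things in the scene. Friction and masses are not known exactly. Their poses are not given: they have to be found in the camera images.
- cleaner: Bench ultrasonic cleaner: brushed steel box 180 (its x) x 240 (its y) x 150 mm high, fixed to the bench, open tank on top covered by a hinged lid. Origin: centre of its underside. Its x axis points from the front (control panel, towards the robot) to the back, where the hinge is.
- lid (a joint): Opening angle of the cleaner's lid in rad: 0 shut, 1.047 is 60 degrees, stop at 1.45. The lid is a steel plate 190 x 244 x 5 mm, 0.45 kg, whose lower face lies at 150.5 mm above the bench when shut, its front edge 10 mm beyond the cleaner's front face. Nothing supports it: let go at any angle, it falls shut under its own weight.
- lid_hinge (a point): Point on the lid's hinge axis, mid-width, at the cleaner's back upper rim (90 mm behind the cleaner's centre, 150.5 mm above the bench). The axis is level, along the cleaner's y.
- lid_handle (a point): Middle of the lid's handle: a round steel bar 10 mm thick and 100 mm long, parallel to the hinge, held by a leg at each end; the bar's centre line lies 40 mm off the lid's outer face, 155 mm from the hinge line along the lid, 45 mm off it across the lid. With the lid shut the bar is 195.5 mm above the bench.
- tray: Square steel drip tray 140 x 140 mm, fixed to the bench; upright rim 4 mm thick, 16 mm high. Origin: centre of its underside; any yaw. Its +x side is the one where the plate stands high.
- plate: Loose perforated steel plate 126 x 126 x 4 mm, 0.35 kg, lying in the drip tray. Origin: centre of its underside; z: its upward normal. At first tilted about 10 degrees: its +x edge stands 22 mm higher than the opposite edge. Pressed home it lies level, underside 12 mm above the bench, top flush with the tray's rim (16 mm).
- plate_high (a point): Point on the plate's upper face near its high edge, 45 mm from the plate's centre: push down here. The high edge rests on a friction foot: a push of about 5 to 8 N straight down sinks it slowly (damped), by 18 mm, until the plate lies on rigid rests; it stays down when let go.
- jar: Bystander, leave alone: small closed jar, diameter 44, height 70 mm. Origin: centre of its underside.
- brush: Bystander, leave alone: hand brush lying on the bench, length about 200 mm. Origin: its own reference point on the thing.
- beaker: Bystander, leave alone: open steel cup, diameter 76, height 90 mm. Origin: centre of its underside.
- bottle: Bystander, leave alone: white bottle with blue cap, diameter 70, height 190 mm. Origin: centre of its underside.
- partsbox: Bystander, leave alone: closed grey storage box with white lid, 116 x 166 x 67 mm. Origin: centre of its underside.
- wrench: Bystander, leave alone: open-ended wrench lying on the bench, length about 180 mm. Origin: its own reference point on the thing.
- oring: Bystander, leave alone: black rubber ring lying flat, diameter 70, height 8 mm. Origin: centre of its underside.
Not all that is in view belongs to the job. There is more than one size of the tray; the one meant has the size given above. Leave any brown look-alike of the plate alone.

How it is judged (in metres and radians):
On the way, in this order (a step that is already met when the one before it is completed fails the run):
1. the drip plate lies level in its tray while the lid is still shut (angle between plate's own z axis and vertical below 0.035 rad and z of plate in the frame of tray below 0.0145 m and horizontal distance between plate and tray below 0.01 m and value of joint lid below 0.15 rad), for 0.2 s.
2. the fingers hold the lid open at about 60 degrees (value of joint lid between 0.927 and 1.167 rad and contact force between the fingers and lid above 0.3 N), for 0.2 s.
At the end, for the whole second after the job is handed in: The fingers are in contact with the lid and carry it, still (under 0.1 rad/s), between 53 and 67 degrees open; the plate lies in its tray within 2 degrees of level, within 10 mm of the tray's centre and no more than 2.5 mm proud of its seat (all of step 2 and velocity of joint lid between -0.1 and 0.1 rad/s and angle between plate's own z axis and vertical below 0.035 rad and z of plate in the frame of tray below 0.0145 m and horizontal distance between plate and tray below 0.01 m); the arm keeps its last pose, push and grip.
It fails at once if one of the bystanders is moved by more than 3 cm (distance of any of jar, brush, beaker, bottle, partsbox, wrench, oring from where it was at the start of the episode above 0.03 m).
It also fails if it takes over 59 s, if anything falls off the work surface, if the arm or the gripper's body presses on something with over 40 N, if the wrist force passes 120 N, or if a joint passes its speed limit or range.

## Working session

There is one attempt and no reset: what is moved stays moved. The work goes in short steps, Python scripts to look and compute and a shell command to move; the robot and the scene stay as the last step left them, time stands still between calls to the robot, and variables do not carry over. Pictures are saved under pics/ and viewed, and the job is handed in when it is done.

```bash
ls; mkdir -p pics
cat > h.py <<'E'
import numpy as np, cv2
from cell import manip
def save(im,n,crop=None,s=1):
    if crop: l,t,r,b=crop; im=im[t:b,l:r]
    im=cv2.resize(im,None,fx=s,fy=s,interpolation=cv2.INTER_CUBIC)
    cv2.imwrite('pics/'+n,im[:,:,::-1])
def world(cam,u,v,d):
    c=manip.calibration(cam); d=np.asarray(d,float);u=np.asarray(u,float);v=np.asarray(v,float)
    x=(u-c['cx'])/c['fx']*d; y=(v-c['cy'])/c['fy']*d
    P=np.stack([x,-y,-d,np.ones_like(d)],-1)
    return (P@np.array(c['world_from_camera']).T)[...,:3]
E
python3 - <<'E'
from h import *
s=manip.read_state(); print(s['clock'],s['eef_pos'],s['eef_rot'],s['wrist_force'],s['finger_gap'])
for c in('top','scene'):
    im,d=manip.camera(c); save(im,c+'0.png',s=1.5); np.savez('pics/'+c+'0.npz',im=im,d=d)
    k=manip.calibration(c); print(c,{a:(np.round(b,3).tolist()) for a,b in k.items()})
    for n in('cleaner','tray','plate','lid_handle'):
        print(n,[(x['p'],np.round(x['bbox']).tolist()) for x in manip.look_for(c,n)][:4])
E
```

```text
pics
0.0 [ 225.07520468 -501.55203038  204.87686985] [-3.14042796e+00 -6.14954623e-05  4.21796758e-01] [ 1.01621805  0.33317729 -0.05298434] 93.88865047042472
top {'fx': 368.404, 'fy': 368.404, 'cx': 251.846, 'cy': 191.856, 'world_from_camera': [[0.018, 0.989, -0.145, 393.836], [-1.0, 0.016, -0.014, -97.646], [-0.012, 0.145, 0.989, 1109.261], [0.0, 0.0, 0.0, 1.0]]}
cleaner [(0.7, [81.0, 154.0, 196.0, 246.0])]
tray [(0.83, [377.0, 215.0, 422.0, 261.0])]
plate [(0.8, [319.0, 128.0, 374.0, 182.0]), (0.57, [298.0, 196.0, 353.0, 249.0])]
lid_handle [(0.58, [77.0, 156.0, 185.0, 244.0])]
scene {'fx': 366.001, 'fy': 366.001, 'cx': 257.615, 'cy': 186.339, 'world_from_camera': [[0.173, -0.764, 0.622, 1124.05], [0.985, 0.133, -0.111, -217.944], [0.002, 0.631, 0.776, 888.859], [0.0, 0.0, 0.0, 1.0]]}
cleaner [(0.7, [326.0, 137.0, 433.0, 225.0])]
tray [(0.7, [91.0, 192.0, 141.0, 222.0]), (0.69, [161.0, 184.0, 220.0, 233.0])]
plate [(0.96, [136.0, 256.0, 203.0, 308.0]), (0.74, [162.0, 186.0, 217.0, 222.0])]
lid_handle [(0.7, [278.0, 162.0, 295.0, 190.0]), (0.6, [330.0, 135.0, 431.0, 194.0])]
```

View pics/top0.png

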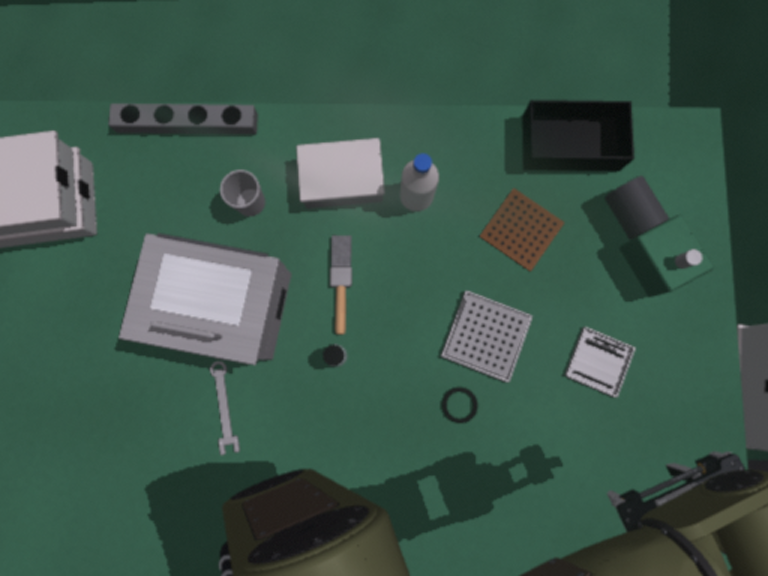

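View pics/scene0.png

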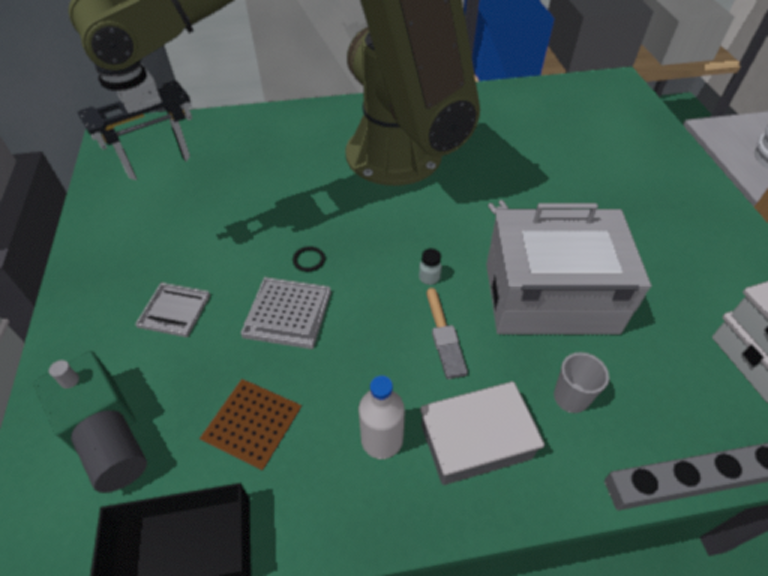

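The wanted tray and plate are at top px (325,224) in the unscaled picture. The possible mix-ups are the smaller empty tray at (400,241) and the brown plate at (348,153). The cleaner is at (135,200), with its handle at (123,220). Next I'll measure these and check a close crop.

Run:
```python
from h import *
np.set_printoptions(precision=1,suppress=True)
Z={c:np.load(f'pics/{c}0.npz') for c in('top','scene')}
save(Z['top']['im'],'crop_plate.png',(280,180,370,270),6)
save(Z['top']['im'],'crop_lid.png',(70,140,210,260),5)
W={}
for c in Z:
    d=Z[c]['d']; v,u=np.mgrid[:384,:512]; W[c]=world(c,u,v,d); W[c][d==0]=np.nan
def box(P,lo,hi): return P[np.all((P>lo)&(P<hi),-1)]
# plate region
t=W['top']; print('plate px',t[224,325],'smalltray',t[241,400],'lid',t[195,135],'table',t[300,200])
p0=t[224,325]
for c in W:
    Q=box(W[c],[p0[0]-110,p0[1]-110,8],[p0[0]+110,p0[1]+110,60])
    r=cv2.minAreaRect(Q[:,:2].astype(np.float32)); print(c,len(Q),'rect',r)
    # plane fit to inner pts
    m=np.hypot(*(Q[:,:2]-np.array(r[0])).T)<50; I=Q[m]; I=I[I[:,2]>14]
    A=np.c_[I[:,:2]-r[0],np.ones(len(I))]; k=np.linalg.lstsq(A,I[:,2],rcond=None)[0]
    for _ in range(3):
        e=I[:,2]-A@k; g=abs(e)<3; k=np.linalg.lstsq(A[g],I[g,2],rcond=None)[0]
    print('plane',k,'tilt deg',np.degrees(np.arctan(np.hypot(k[0],k[1]))),'uphill dir deg',np.degrees(np.arctan2(k[1],k[0])),len(I))
l0=t[195,135]
for c in W:
    Q=box(W[c],[l0[0]-170,l0[1]-170,147],[l0[0]+170,l0[1]+170,166]); r=cv2.minAreaRect(Q[:,:2].astype(np.float32)); print(c,'lid',len(Q),r,np.median(Q[:,2]),cv2.boxPoints(r).tolist())
    Q=box(W[c],[l0[0]-170,l0[1]-170,180],[l0[0]+170,l0[1]+170,210]); r=cv2.minAreaRect(Q[:,:2].astype(np.float32)); print(c,'handle',len(Q),r,Q.mean(0),np.percentile(Q[:,2],[5,50,95]),cv2.boxPoints(r).tolist())
```

```text
plate px [ 460.9 -297.7   26.1] smalltray [ 415.9 -521.9    6.1] lid [520.1 222.4 156.3] table [234.6  64.1   0.9]
top 2192 rect ((439.475341796875, -288.0398254394531), (141.04530334472656, 210.11639404296875), 69.86205291748047)
plane [ 0.2 -0.1 21.2] tilt deg 9.719889906834812 uphill dir deg -22.547869764843007 844
scene 1639 rect ((439.03851318359375, -291.17962646484375), (140.78675842285156, 196.3656463623047), 70.05032348632812)
plane [ 0.2 -0.1 19.7] tilt deg 9.808999524563278 uphill dir deg -20.74895411513151 542
top lid 6563 ((515.3114624023438, 229.202880859375), (244.95733642578125, 195.1531219482422), 80.13213348388672) 156.2763307669054 [[398.1885070800781, 125.258544921875], [590.4544677734375, 91.81387329101562], [632.4344482421875, 333.147216796875], [440.16845703125, 366.5918884277344]]
top handle 181 ((453.4304504394531, 238.91543579101562), (107.09516143798828, 9.958248138427734), 80.12784576416016) [453.  236.7 199. ] [194.2 199.5 202.4] [[439.34429931640625, 187.01441955566406], [449.15509033203125, 185.3070831298828], [467.5166015625, 290.81646728515625], [457.705810546875, 292.5238037109375]]
scene lid 4765 ((516.2175903320312, 225.87283325195312), (244.6975860595703, 195.45396423339844), 79.92037200927734) 154.80936545843497 [[398.58587646484375, 122.51628112792969], [591.0231323242188, 88.30857849121094], [633.8493041992188, 329.2293701171875], [441.41204833984375, 363.43707275390625]]
scene handle 176 ((455.2659912109375, 235.55764770507812), (109.11991882324219, 9.888367652893066), 81.15065002441406) [455.9 235.  195.2] [185.6 196.6 200.7] [[441.9873352050781, 182.4077606201172], [451.7579650878906, 180.8865509033203], [468.5446472167969, 288.70751953125], [458.7740173339844, 290.228759765625]]
```

```bash
python3 - <<'E'
import cv2,numpy as np
a=cv2.imread('pics/crop_plate.png');b=cv2.imread('pics/crop_lid.png')
E
ls pics
```

```text
crop_lid.png
crop_plate.png
scene0.npz
scene0.png
top0.npz
top0.png
```

View crop.

View pics/crop_plate.png

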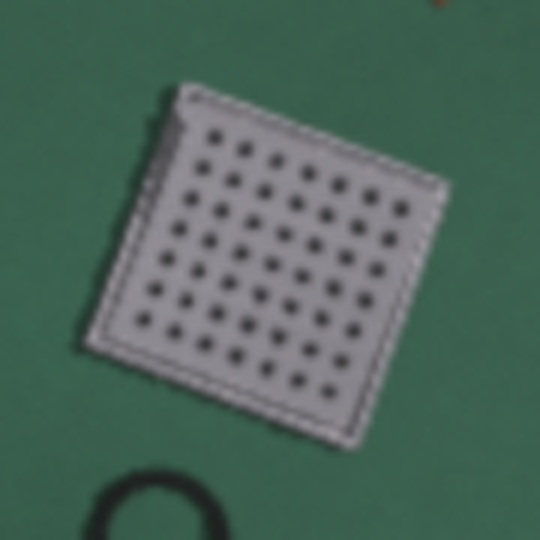

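Run:
```python
from h import *
np.set_printoptions(precision=1,suppress=True)
from cell import manip
for c in('top','scene'):
    Z=np.load(f'pics/{c}0.npz'); d=Z['d']; v,u=np.mgrid[:384,:512]; P=world(c,u,v,d); 
    m=(d>0)&(P[...,2]>10.5)&(P[...,2]<60)&(abs(P[...,0]-461)<100)&(abs(P[...,1]+298)<100)
    n,lab,st,ce=cv2.connectedComponentsWithStats(m.astype(np.uint8)); i=1+st[1:,4].argmax()
    Q=P[lab==i]; r=cv2.minAreaRect(Q[:,:2].astype(np.float32)); print(c,r)
    a=np.radians(-20); e=np.array([np.cos(a),np.sin(a)])
    ctr=np.array(r[0])
    t=(Q[:,:2]-ctr)@e; s=(Q[:,:2]-ctr)@np.array([-e[1],e[0]])
    for lo in range(-75,75,10): 
        g=(t>=lo)&(t<lo+10)&(abs(s)<40); print(lo,Q[g,2].mean() if g.any() else None,end='; ')
    print(ctr+45*e)
    # shutter obstacles: tall things near tray & cleaner
for n in('jar','wrench','oring','beaker','brush'):
    print(n,[(x['p'],np.round(x['bbox']).tolist()) for x in manip.look_for('top',n)][:2])
```

```text
top ((464.3149719238281, -297.1783447265625), (141.04312133789062, 140.5794677734375), 69.746337890625)
-75 16.57368673530494; -65 14.937832357860643; -55 16.63496757810286; -45 18.472997457651736; -35 20.01127834741252; -25 21.816793262428718; -15 23.961710719763456; -5 25.46094319123365; 5 27.654432011292464; 15 29.312173484434453; 25 31.183244509713326; 35 33.066818240471314; 45 34.34268539143979; 55 35.240107688414014; 65 15.665042654536148; [ 506.6 -312.6]
scene ((463.6432800292969, -300.2059631347656), (140.59153747558594, 143.52442932128906), 69.2681655883789)
-75 13.458761690319795; -65 13.944399743560279; -55 15.357224297065597; -45 16.700489780326574; -35 18.694135814575695; -25 20.706967170104093; -15 22.523272067508238; -5 24.318610327499606; 5 25.897173831729656; 15 27.97676693021351; 25 29.536686433544254; 35 31.41491686897012; 45 31.90568083384005; 55 34.19292962977399; 65 13.841641739599684; [ 505.9 -315.6]
jar [(0.66, [215.0, 229.0, 234.0, 244.0]), (0.16, [293.0, 256.0, 318.0, 282.0])]
wrench [(0.58, [138.0, 241.0, 160.0, 301.0])]
oring [(0.56, [294.0, 257.0, 318.0, 284.0]), (0.22, [216.0, 227.0, 233.0, 244.0])]
beaker [(0.65, [146.0, 113.0, 176.0, 146.0]), (0.51, [80.0, 157.0, 186.0, 242.0])]
brush [(0.88, [221.0, 155.0, 236.0, 224.0])]
```

The crop shows the grey perforated plate in a tray of about 141 mm, so it is the right one. It rises toward world direction −20.5°, with the press point at about (506,−314,33). The fingers go shut and over that point.

```bash
python3 -m inch '{"grip":[-1,-1,-1,-1,-1,-1,-1,-1,-1,-1],"travel":[[5,3,0],[10,7,0],[15,10,0],[20,14,0],[25,17,0],[28.1,18.8,-3],[28.1,18.8,-9],[28.1,18.8,-13],[28.1,18.8,-13],[28.1,18.8,-13]],"turn":[[0,0,0],[0,0,0],[0,0,0],[0,0,0],[0,0,0],[0,0,0],[0,0,0],[0,0,0],[0,0,0],[0,0,0]]}' 20
```

```text
clock: 2.0
eef_pos: [506.9, -314.4, 77.4]
eef_rot: [3.14, -0.001, 0.422]
wrist_force: [0.2, -0.4, 0.5]
finger_gap: 0.9
```

```bash
python3 -m inch '{"grip":[-1,-1,-1,-1,-1,-1,-1,-1,-1,-1],"travel":[[0,0,-2.5],[0,0,-3.8],[0,0,-4.0],[0,0,-4.2],[0,0,-4.4],[0,0,-4.6],[0,0,-4.7],[0,0,-4.8],[0,0,-4.8],[0,0,-4.8]],"turn":[[0,0,0],[0,0,0],[0,0,0],[0,0,0],[0,0,0],[0,0,0],[0,0,0],[0,0,0],[0,0,0],[0,0,0]]}'
```

```text
clock: 3.25
eef_pos: [506.9, -314.4, 29.5]
eef_rot: [3.14, -0.001, 0.422]
wrist_force: [1.4, -1.2, 3.3]
finger_gap: 0.7
```

```bash
python3 -m inch '{"grip":[-1,-1,-1,-1,-1,-1,-1,-1],"travel":[[0,0,-0.1],[0,0,-0.2],[0,0,-0.3],[0,0,-0.4],[0,0,-0.5],[0,0,-0.6],[0,0,-0.6],[0,0,-0.6]],"turn":[[0,0,0],[0,0,0],[0,0,0],[0,0,0],[0,0,0],[0,0,0],[0,0,0],[0,0,0]]}'
```

```text
clock: 4.25
eef_pos: [506.7, -314.3, 23.3]
eef_rot: [3.14, -0.001, 0.422]
wrist_force: [0.6, -1.7, 1.8]
finger_gap: 0.1
```

```bash
python3 -m inch '{"grip":[-1,-1,-1,-1,-1,-1,-1,-1,-1,-1],"travel":[[0,0,-0.1],[0,0,-0.2],[0,0,-0.3],[0,0,-0.4],[0,0,-0.5],[0,0,-0.6],[0,0,-0.7],[0,0,-0.8],[0,0,-0.8],[0,0,-0.8]],"turn":[[0,0,0],[0,0,0],[0,0,0],[0,0,0],[0,0,0],[0,0,0],[0,0,0],[0,0,0],[0,0,0],[0,0,0]]}'
```

```text
clock: 5.5
eef_pos: [506.8, -314.4, 16.1]
eef_rot: [3.14, -0.001, 0.422]
wrist_force: [-1.6, 0.9, 13.3]
finger_gap: 0.5
```

```bash
python3 -m inch '{"grip":[-1,-1,-1,-1],"travel":[[0,0,-0.1],[0,0,-0.2],[0,0,-0.2],[0,0,-0.2]],"turn":[[0,0,0],[0,0,0],[0,0,0],[0,0,0]]}'
```

```text
clock: 6.0
eef_pos: [507.0, -314.4, 15.6]
eef_rot: [3.139, -0.001, 0.422]
wrist_force: [-3.8, 4.1, 19.9]
finger_gap: 0.2
```

The force rises with no more sinking, so the plate is seated. I'll lift off, back away toward the cleaner at height, and look.

```bash
python3 -m inch '{"grip":[-1,-1,-1,-1,-1,-1,-1,-1,-1,-1],"travel":[[0,0,3],[0,0,9],[0,0,15],[0,0,21],[0,3,26],[0,8,28],[-1,14,28],[-2,20,28],[-3,25,28],[-3,25,28]],"turn":[[0,0,0],[0,0,0],[0,0,0],[0,0,5],[0,0,14],[0,0,24],[0,0,34],[0,0,44],[0,0,54],[0,0,56]]}'
python3 - <<'E'
from h import *
np.set_printoptions(precision=4,suppress=True)
for c in('top','scene'):
    im,d=manip.camera(c); save(im,c+'1.png',s=1.5)
    v,u=np.mgrid[:384,:512]; P=world(c,u,v,d)
    m=(d>0)&(np.hypot(P[...,0]-464,P[...,1]+298)<52)&(P[...,2]<60)
    I=P[m]; A=np.c_[I[:,:2]-[464,-298],np.ones(len(I))]; g=I[:,2]>8
    for _ in range(4): k=np.linalg.lstsq(A[g],I[g,2],rcond=None)[0]; g=abs(I[:,2]-A@k)<3
    print(c,len(I),g.sum(),'plane',k,np.degrees(np.hypot(*k[:2])))
E
```

```text
clock: 7.25
eef_pos: [476.2, -62.0, 295.6]
eef_rot: [3.14, -0.002, 1.406]
wrist_force: [0.3, -0.6, 0.3]
finger_gap: 0.5
top 972 823 plane [-0.0006 -0.0015 16.4653] 0.09130371688176102
scene 794 738 plane [-0.0007 -0.0034 14.9601] 0.19674294441384207
```

The plate is level: tilt under 0.2°, top at about 16 mm in both views. Now I'll move over the handle with the gripper open.

```bash
python3 -m inch '{"grip":[0.4,0.4,0.4,0.4,0.4,0.4,0.4,0.4,0.4,0.4],"travel":[[0,5,0],[0,11,0],[-1,17,0],[-2,23,0],[-2.1,29,0],[-2.1,29.9,-3],[-2.1,29.9,-5],[-2.1,29.9,-5],[-2.1,29.9,-5],[-2.1,29.9,-5]],"turn":[[0,0,0],[0,0,0],[0,0,0],[0,0,0],[0,0,0],[0,0,0],[0,0,0],[0,0,0],[0,0,0],[0,0,-0.5]]}' 30
python3 - <<'E'
from h import *
for c in('wrist','scene'):
    im,d=manip.camera(c); save(im,c+'2.png',s=1.5)
E
```

```text
clock: 8.6
eef_pos: [456.4, 234.2, 246.3]
eef_rot: [3.139, -0.002, 1.389]
wrist_force: [0.8, -0.3, -0.3]
finger_gap: 65.5
```

View pics/wrist2.png

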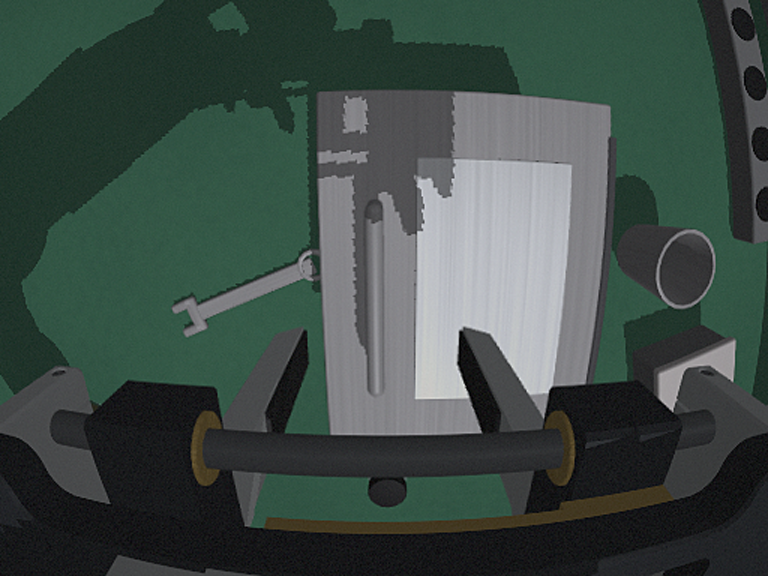

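View pics/scene2.png

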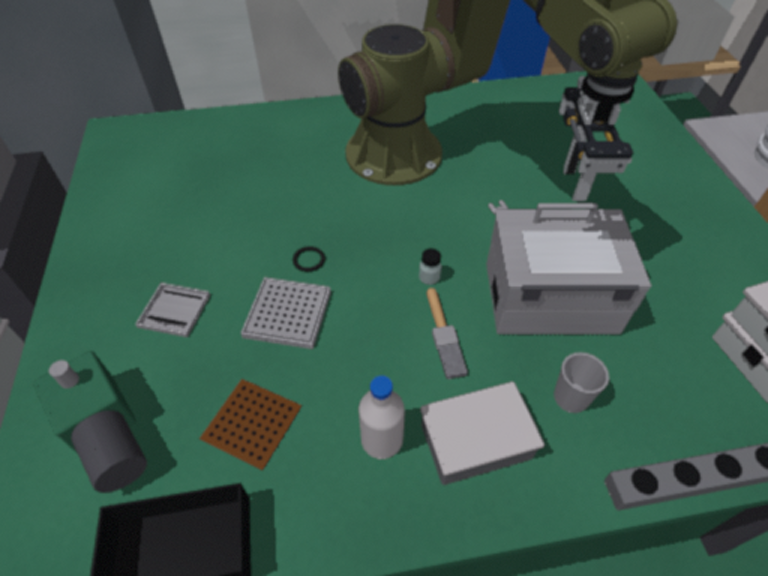

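In the wrist view the bar (px (375,205)–(375,395)) lies parallel to the fingers and midway between them; nothing else has moved. I'll descend and grip.

```bash
python3 -m inch '{"grip":[0.4,0.4,0.4,0.4,-0.9,-0.9,-0.9,-0.9,-0.9,-0.9],"travel":[[-0.1,0.3,-3],[-0.1,0.3,-6],[-0.1,0.3,-6.9],[-0.1,0.3,-6.9],[-0.1,0.3,-6.9],[-0.1,0.3,-6.9],[-0.1,0.3,-6.9],[-0.1,0.3,-6.9],[-0.1,0.3,-6.9],[-0.1,0.3,-6.9]],"turn":[[0,0,0],[0,0,0],[0,0,0],[0,0,0],[0,0,0],[0,0,0],[0,0,0],[0,0,0],[0,0,0],[0,0,0]]}' 30
```

```text
clock: 9.95
eef_pos: [453.1, 237.7, 176.8]
eef_rot: [-3.138, -0.001, 1.39]
wrist_force: [-36.8, 4.9, 16.4]
finger_gap: 9.4
```

```bash
python3 -m inch '{"grip":[-0.9,-0.9,-0.9,-0.9],"travel":[[-0.1,0,0],[-0.1,0,0],[-0.1,0,0],[-0.1,0,0]],"turn":[[0,0,0],[0,0,0],[0,0,0],[0,0,0]]}' 30
python3 - <<'E'
import numpy as np
for t in range(0,64,4):
    a=np.radians(t); x=-155*np.cos(a)+45*np.sin(a)+155; z=155*np.sin(a)+45*np.cos(a)-45
    print(t,np.round([x*.0984,-x*.018,z/10],2))
E
```

```text
clock: 10.45
eef_pos: [452.7, 237.8, 176.9]
eef_rot: [-3.14, -0.002, 1.39]
wrist_force: [5.6, 1.0, -1.7]
finger_gap: 9.1
0 [ 0. -0.  0.]
4 [ 0.35 -0.06  1.07]
8 [ 0.76 -0.14  2.11]
12 [ 1.25 -0.23  3.12]
16 [ 1.81 -0.33  4.1 ]
20 [ 2.43 -0.45  5.03]
24 [ 3.12 -0.57  5.92]
28 [ 3.86 -0.71  6.75]
32 [ 4.66 -0.85  7.53]
36 [ 5.52 -1.01  8.25]
40 [ 6.41 -1.17  8.91]
44 [ 7.36 -1.35  9.5 ]
48 [ 8.34 -1.53 10.03]
52 [ 9.35 -1.71 10.48]
56 [10.39 -1.9  10.87]
60 [11.46 -2.1  11.17]
```

```bash
python3 -m inch '{"grip":[-0.9,-0.9,-0.9,-0.9,-0.9,-0.9,-0.9,-0.9],"travel":[[0.17,-0.03,0.54],[0.35,-0.06,1.07],[0.76,-0.14,2.11],[1.25,-0.23,3.12],[1.81,-0.33,4.1],[2.43,-0.45,5.03],[2.43,-0.45,5.03],[2.43,-0.45,5.03]],"turn":[[0,0,0],[0,0,0],[0,0,0],[0,0,0],[0,0,0],[0,0,0],[0,0,0],[0,0,0]]}'
```

```text
clock: 11.45
eef_pos: [476.7, 233.5, 228.2]
eef_rot: [-3.139, -0.002, 1.39]
wrist_force: [-6.7, 2.4, 1.9]
finger_gap: 8.7
```

```bash
python3 -m inch '{"grip":[-0.9,-0.9,-0.9,-0.9,-0.9,-0.9,-0.9],"travel":[[0.72,-0.14,0.8],[1.46,-0.28,1.65],[2.26,-0.42,2.42],[3.12,-0.58,3.15],[4.01,-0.74,3.8],[4.01,-0.74,3.8],[4.01,-0.74,3.8]],"turn":[[0,0,0],[0,0,0],[0,0,0],[0,0,0],[0,0,0],[0,0,0],[0,0,0]]}'
python3 - <<'E'
from h import *
for c in('scene',):
    im,d=manip.camera(c); save(im,c+'3.png',s=1.5)
E
```

```text
clock: 12.32
eef_pos: [516.7, 226.5, 268.6]
eef_rot: [-3.14, -0.004, 1.39]
wrist_force: [-10.2, 2.7, 11.0]
finger_gap: 9.2
```

View pics/scene3.png

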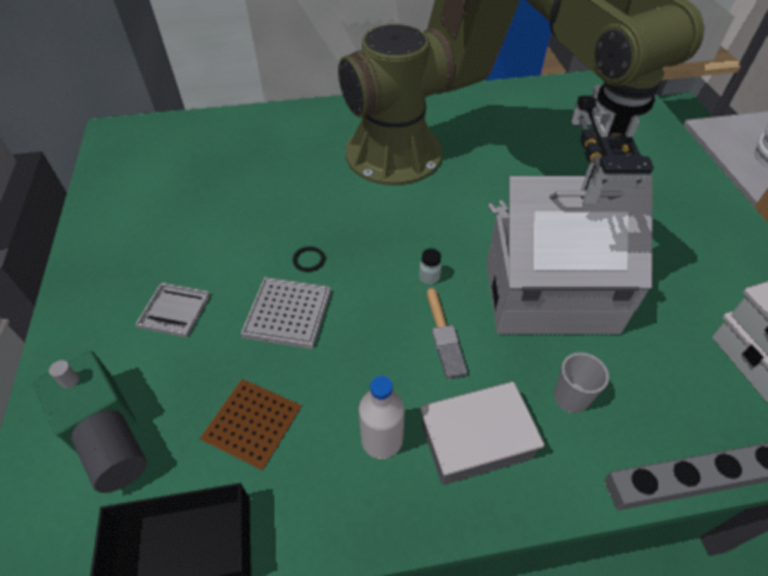

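Lid is now at about 40° with the bar still held. On to 60°.

```bash
python3 -m inch '{"grip":[-0.9,-0.9,-0.9,-0.9,-0.9,-0.9,-0.9,-0.9],"travel":[[0.8,-0.19,0.48],[1.8,-0.37,1.0],[2.8,-0.55,1.46],[3.84,-0.74,1.87],[4.9,-0.94,2.2],[4.9,-0.94,2.2],[4.9,-0.94,2.2],[4.9,-0.94,2.2]],"turn":[[0,0,0],[0,0,0],[0,0,0],[0,0,0],[0,0,0],[0,0,0],[0,0,0],[0,0,0]]}'
python3 - <<'E'
from h import *
np.set_printoptions(precision=3,suppress=True)
x0,y0=460,237
for c in('scene','top'):
    im,d=manip.camera(c); save(im,c+'4.png',s=1.5)
    v,u=np.mgrid[:384,:512]; P=world(c,u,v,d); P=P[d>0]
    ex=np.array([.984,-.18]); ey=np.array([.18,.984]); h=np.array([606,211])
    X=(P[:,:2]-h)@ex; Y=(P[:,:2]-h)@ey; Z=P[:,2]-150.5
    m=(X>-120)&(X<20)&(abs(Y)<118)&(abs(Y)>60)&(Z>25)&(Z<180)
    p=np.c_[X[m],Z[m]]
    best=None
    rng=np.random.default_rng(0)
    for _ in range(500):
        a,b=p[rng.integers(len(p),size=2)]; t=b-a; L=np.hypot(*t)
        if L<30: continue
        n=np.array([-t[1],t[0]])/L; g=abs((p-a)@n)<2.5
        if best is None or g.sum()>best.sum(): best=g
    q=p[best]; q0=q.mean(0); w=np.linalg.svd(q-q0,full_matrices=False)[2][0]
    print(c,len(p),best.sum(),'lid angle',np.degrees(np.arctan2(abs(w[1]),abs(w[0]))),w,q0,q.min(0),q.max(0))
print(manip.read_state()['eef_pos'],manip.read_state()['wrist_force'])
E
```

```text
clock: 13.38
eef_pos: [566.1, 217.0, 291.9]
eef_rot: [3.141, -0.005, 1.39]
wrist_force: [-1.7, 1.8, 5.5]
finger_gap: 9.5
scene 2664 2248 lid angle 59.22109907639434 [ 0.512 -0.859] [-48.413  91.408] [-94.012  25.019] [ -6.736 165.85 ]
top 727 718 lid angle 59.07713954952849 [-0.514  0.858] [-55.424 105.611] [-95.173  25.021] [ -7.798 168.831]
[566.055 217.06  291.908] [-3.004  2.39   4.684]
```

View pics/scene4.png

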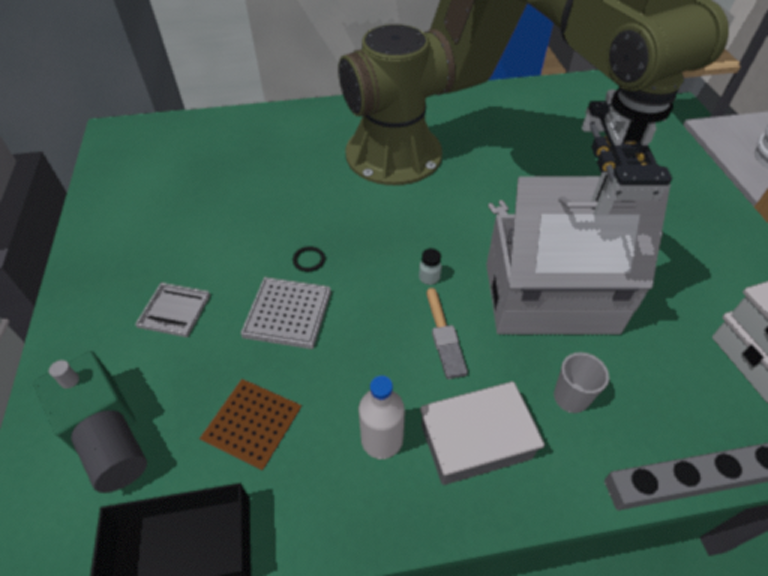

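Both cameras put the lid at 59°, with the fingers still on the bar and the bystanders in place. I'll hold briefly to settle, then do a last check.

```bash
python3 -m inch '{"grip":[-0.9,-0.9,-0.9,-0.9,-0.9,-0.9],"travel":[[0.1,0,0],[0.1,0,0],[0.1,0,0],[0.1,0,0],[0.1,0,0],[0.1,0,0]],"turn":[[0,0,0],[0,0,0],[0,0,0],[0,0,0],[0,0,0],[0,0,0]]}'
python3 - <<'E'
from h import *
np.set_printoptions(precision=4,suppress=True)
Z0=np.load('pics/top0.npz')['im']
im,d=manip.camera('top'); v,u=np.mgrid[:384,:512]; P=world('top',u,v,d)
m=(d>0)&(np.hypot(P[...,0]-464,P[...,1]+298)<52)&(P[...,2]<60)
I=P[m]; A=np.c_[I[:,:2]-[464,-298],np.ones(len(I))]; g=I[:,2]>8
for _ in range(4): k=np.linalg.lstsq(A[g],I[g,2],rcond=None)[0]; g=abs(I[:,2]-A@k)<3
print('plate',k)
save(im,'top5.png',s=1.5)
s=manip.read_state(); print(s['clock'],s['eef_pos'],s['wrist_force'],s['qd'],s['finger_gap'])
E
```

```text
clock: 14.22
eef_pos: [567.1, 216.9, 292.2]
eef_rot: [3.141, -0.004, 1.39]
wrist_force: [-3.2, 0.0, 5.2]
finger_gap: 9.6
plate [-0.0019 -0.0024 16.5331]
14.275 [567.1027 216.9068 292.1736] [-3.8106  0.4691  4.8398] [-0.0011 -0.      0.0016 -0.0026 -0.0005 -0.0004] 9.317235142982339
```

View pics/top5.png

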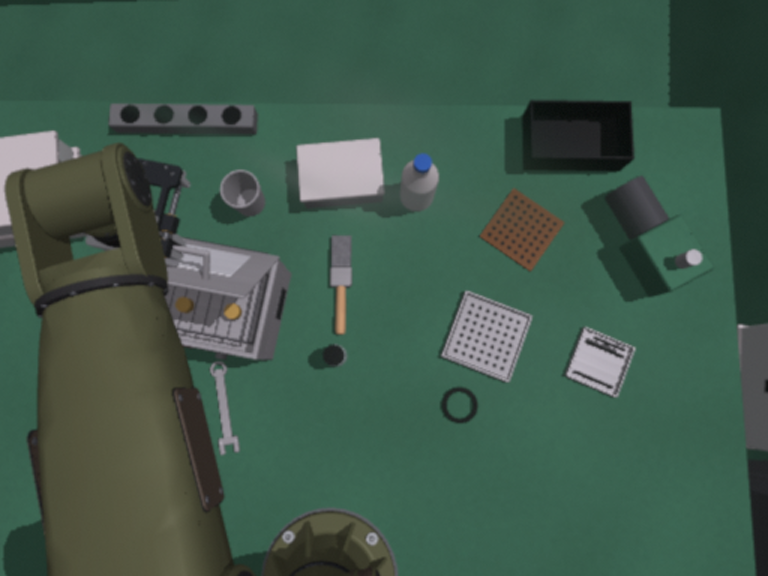

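The top view shows the lid open and held, the plate seated at (487,336), and every bystander at its starting pixels. I'm handing in.

```bash
python3 -c "
from cell import manip
print(manip.sign_off())"
```

```text
the job is handed in; nothing more can be done
None
```

I pressed the plate level in its drip tray, then gripped the lid's handle bar and raised the lid to about 60°. I handed in at about 14.3 s with the fingers still holding it; the hand-in gives no verdict.

- **Plate:** the last depth check gave a tilt under 0.2° and a top height of 16.5 mm, against 16 mm when seated. I judged its centring by eye only, from the top view.
- **Lid:** both cameras measured 59°. I then moved the hand 1 mm further forward and did not measure again.
- **Hold:** the arm was still, about 9.5 mm between the fingers on the 10 mm bar, and about 6 N on the wrist.
- **Bystanders:** all were at their starting places in the top view.
- **Disagreements:** closing on the handle briefly put about 40 N on the wrist, because the bar was about 3 mm nearer the robot than measured. I eased that off before lifting. On the way up the hand ran about 2–3 mm off the calculated arc, and I corrected for it.

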